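# Put the clay extruder together

### The arm

A 7-joint arm with a two-finger parallel gripper is mounted at the origin on the work surface. World frame = base frame: x ahead of the robot, y to its left, z up, the work surface at z = 0. Lengths are in m, angles in rad, forces in N, time in s.
With the tool pointing down it reaches from about 0.425 to 0.875 m from the base axis. Payload 4.7 kg.
Tool frame: the origin (TCP) lies on the centre line of the jaws, within the pads' length; the fingertips stand 22 mm ahead of it and the grasp point (between the pads) lies 3 mm ahead of it; z points along the fingers, y is the line along which they close (so a half turn about z gives the same grasp; the last joint's range is limited). The gripper opens to 87 mm and grips with 3 to 60 N. Pads are 19 mm wide; open, the fingers measure 117 mm over their backs; the gripper's body (75 mm by 190 mm) begins 51 mm behind the grasp point.
Start: joints at [-1.16, 0.321, -0.07, 1.45, 0.023, 1.371, -0.057], TCP at [0.251, 0.6, 0.245] pointing down, gripper open.
Joint ranges: [-2.86, 2.86], [-0.3, 2.09], [-1.38, 1.24], [0.06, 2.45], [-1.56, 4.7], [0.09, 2.05], [-2.69, 2.69]. Speed limits (rad/s): [2.57, 2.57, 3.14, 3.14, 3.14, 3.14, 3.14].

### API

Orientations are given as a unit quaternion [w, x, y, z].
In Python, from bench import status, imaging, manip, models gives the robot as it stands. The module is installed in compiled form; this text tells all that it offers.
- The arm moves only by the shell command python3 -m inch 'ROWS' [FORCE]. ROWS is JSON, a list of rows, each an object with "grip": the closure, from -1 (fully open) to 1 (shut); "translation": the shift along the tool's x, y, z in cm, a list of three; "turn": the turn about the tool's z in degrees. A call has 1 to 20 rows; each row shifts and turns the commanded pose from where the row before left it, along the tool's axes as they then stand; what a row does not reach is not made up. A row lasts 1/8 s, in which the tool goes at most 62.5 mm and 10.7 degrees, less where a joint would pass 70% of its speed; a pose out of reach is approached as far as the arm can. A call with a gripper value outside its range is refused whole. The fingers move at their own pace and stop on an object; FORCE is the grip in N (left out, the last holds). Time passes only in rows, so rows that do not move let the fingers close. It gives the time, the measured TCP pose, the force, the opening and the grip force at its end, in the units of the state.
- status.sense(): the state, without advancing time (a new reading comes with each control period).
- imaging.capture(name): name is "scene" or "side" or "wrist"; returns a dict with "frame" (400x640x3 uint8, red, green, blue), "K" (3x3 intrinsics, pixels), "distortion" ([k1, k2, p1, p2, k3] as OpenCV has them; the pictures are not rectified), "eye" and "rotation" of the camera in the world. Camera axes: x right, y down, z forward; pixel columns grow to the right and rows downward; lengths in m; the calibration is good to about 2 mm. A picture is of the moment at which its call begins. There is no depth.
- manip.close_job(): hands the job in; it is judged then, once.
Trained networks look in the newest picture that a camera, given by its name, has taken for a name from the list of things; names that differ only in an ending like _2 or _b are one class to them, and where a whole thing is asked for, a point or a joint stands for the part that bears it (a point fixed in the world has none). Each returns a list of dicts, best first, with "score" (0 to 1); they miss things now and then, are a little off and sometimes report something else, mostly with a low value. They report only what shows in the picture. A call takes as long as a camera call. They do not tell look-alikes from the thing itself.
- models.recognise(camera, query): "xyz" ([x, y, z] in m, in world coordinates, good to about 4 mm: the middle of the surface that is visible of it).
- models.landmark_of(camera, query): "xyz" ([x, y, z] in m, in world coordinates, good to about 4 mm: a listed point, or the origin of a listed thing).
The state is a dict: "time": time; "joints": joint angles; "dq": joint speeds; "joint_efforts": joint torques, N m; "tcp_pos": TCP position; "eef_rot": TCP orientation; "wrist_force": force on the tool from outside, world axes, zero at the start; "wrist_torque": the same for the moment, N m; "width": finger opening in m; "grip_force": force on a finger pad.
Only numpy, scipy, OpenCV 4.12 (cv2) and the standard library are available. Lean on these libraries where they do the work, as an engineer would, in place of code of your own. Each camera call takes 0.05 s, during which the arm holds its last target. There are 200 camera calls.

### The job

Put the clay extruder back together: set the aluminium barrel upright on its wooden stand with its foot plate flat and both stand pins through the plate's holes, then slide the plunger that fits the bore closely (the larger of the two) all the way down until its stop disc rests on the barrel's rim. Lower both parts gently, never letting them drop into place, and leave everything else on the table where it is.

Things in the scene. Friction and masses are not known exactly. Their poses are not given: they have to be found in the camera images.
- stand: Fixed low wooden stand, a bridge 90 (x) by 170 (y) mm, flat top 45 mm above the table. Two upright steel pins, 9 mm in diameter, 21 mm tall (last 7 mm tapered to 4 mm), stand on the top at y = +46 and -46 mm; a dark die disc lies flush between them. Origin: on the table under the centre; z up.
- stand_seat (a point): Centre of the stand's top, midway between the two pins, 45 mm above the table; axes as the stand.
- barrel: Loose aluminium barrel, upright, 350 g, 90 mm tall. Foot plate 60 (x) by 124 (y) by 10 mm with two 12 mm through holes at y = +46 and -46 mm; on it a round tube, 50 mm outside, 43 mm bore, open on top. Square collar, 56 mm across flats (facing x and y), from 62 mm up to the rim at 90 mm: grip here. Origin: centre of the plate's underside; z up the bore. Seats either way round (half turn).
- barrel_rim (a point): Centre of the barrel's open mouth, on its axis at the rim, 90 mm above the barrel's underside.
- plunger: Larger plunger, standing on its piston, 250 g, 121 mm tall: dark steel piston 40 mm in diameter, 25 mm tall, chamfered; rod 16 mm; steel stop disc 56 mm in diameter from 75 to 83 mm up; neck 16 mm; wooden T-bar handle 24 wide (x) by 85 long (y) by 24 mm tall (97 to 121 mm up). Origin: centre of the piston's underside; z up the rod.
- plunger_stop (a point): Centre of the stop disc's underside, on the plunger's axis, 75 mm above its origin; it rests on the barrel's rim when the plunger is home.
- plunger_grip (a point): Centre of the plunger's wooden T-bar, 109 mm above its origin.
- small_plunger: The smaller plunger of another extruder, not to be used: same form, piston 27 mm in diameter, stop disc 38 mm in diameter, T-bar 24 by 55 mm, 106 mm tall, standing upright. Origin: centre of its underside.
- glaze_jar: Loose lidded plastic jar, 64 mm in diameter, 85 mm tall, to be left alone. Origin: centre of its underside.
- tool_pot: Loose white pot, 80 mm in diameter and 85 mm tall, with tools standing in it up to 165 mm, to be left alone. Origin: centre of its underside.
- clay_mug: Loose terracotta mug, 76 mm in diameter, 85 mm tall, to be left alone. Origin: centre of its underside.
- clay_bowl: Loose white bowl, 110 mm in diameter, 50 mm tall, to be left alone. Origin: centre of its underside.
- rib: Flat wooden rib (shaping tool) 55 by 100 by 8 mm lying on the table, to be left alone.
Things that resemble listed ones, but are neither listed nor needed, are in the scene too. What is shaped like the plunger but green is not meant. Leave any turquoise look-alike of the stand alone.

How it is judged:
By the outcome, as a careful person would: the job done as asked, in the order asked, and still so for the second after the job is handed in, with the robot touching nothing.
It also fails if it takes over 58 s, if anything falls off the work surface, if the arm or the gripper's body presses on something with over 40 N, if the wrist force passes 120 N, or if a joint passes its speed limit or range.

## Working session

There is one attempt and no reset: what is moved stays moved. The work goes in short steps, Python scripts to look and compute and a shell command to move; the robot and the scene stay as the last step left them, time stands still between calls to the robot, and variables do not carry over. Pictures are saved under pics/ and viewed, at most 12 in all, crops included, and the job is handed in when it is done.

```bash
mkdir -p pics
cat > h.py <<'E'
import numpy as np, cv2
from bench import status, imaging, manip, models
def snap(c,f=None):
    d=imaging.capture(c)
    if f: cv2.imwrite('pics/'+f,d['frame'][:,:,::-1])
    return d
def proj(d,P):
    R=np.array(d['rotation']);e=np.array(d['eye'])
    rv=cv2.Rodrigues(R.T)[0]
    return cv2.projectPoints(np.array(P,float).reshape(-1,1,3),rv,-R.T@e,np.array(d['K'],float),np.array(d['distortion'],float))[0].reshape(-1,2)
def unproj(d,uv,z):
    n=cv2.undistortPoints(np.array(uv,float).reshape(-1,1,2),np.array(d['K'],float),np.array(d['distortion'],float)).reshape(-1,2)
    r=np.c_[n,np.ones(len(n))]@np.array(d['rotation']).T;e=np.array(d['eye'])
    return e+r*((z-e[2])/r[:,2])[:,None]
E
python3 - <<'E'
from h import *
s=status.sense();print(s['tcp_pos'],s['eef_rot'],s['time'],s['width'])
for c in ['scene','side']:
    d=snap(c,c+'1.png');print(c,np.round(d['eye'],2))
    for q in ['stand','stand_seat','barrel','barrel_rim','plunger','plunger_grip','plunger_stop','small_plunger','glaze_jar','tool_pot','clay_mug','clay_bowl','rib']:
        for r in models.landmark_of(c,q)[:4]:
            print(q,round(r['score'],2),np.round(r['xyz'],3),proj(d,r['xyz']).round()[0])
E
```

```text
[0.2510676  0.59899604 0.24344227] [-1.35181875e-04  1.97101691e-01  9.80382567e-01 -9.62651482e-04] 0.0 0.08734705652827349
scene [ 1.2  -0.49  1.12]Traceback (most recent call last):
  File "<stdin>", line 7, in <module>
  File "h.py", line 9, in proj
    rv=cv2.Rodrigues(R.T)[0]
       ~~~~~~~~~~~~~^^^^^
cv2.error: OpenCV(4.12.0) /io/opencv/modules/calib3d/src/calibration_base.cpp:131: error: (-2:Unspecified error) in function 'void cv::Rodrigues(cv::InputArray, cv::OutputArray, cv::OutputArray)'
> Input matrix must be 1x3 or 3x1 for a rotation vector, or 3x3 for a rotation matrix:
>     '((srcSz == Size(3, 1) || srcSz == Size(1, 3)) && srccn == 1) || (srcSz == Size(1, 1) && srccn == 3) || (srcSz == Size(3, 3) && srccn == 1)'
> where
>     'srcSz' is [1 x 4]
```

Rotation is a quaternion; convert.

```bash
sed -i "s/np.array(d\['rotation'\])/rot(d)/g" h.py
cat >> h.py <<'E'
from scipy.spatial.transform import Rotation
def rot(d):
    q=np.array(d['rotation'],float)
    return q if q.shape==(3,3) else Rotation.from_quat(q[[1,2,3,0]]).as_matrix()
E
python3 - <<'E'
from h import *
for c in ['scene','side']:
    d=snap(c,c+'1.png');print(c,np.round(d['eye'],2))
    for q in ['stand','stand_seat','barrel','barrel_rim','plunger','plunger_grip','plunger_stop','small_plunger','glaze_jar','tool_pot','clay_mug','clay_bowl','rib']:
        for r in models.landmark_of(c,q)[:4]:
            print(q,round(r['score'],2),np.round(r['xyz'],3),proj(d,r['xyz']).round()[0])
E
```

```text
scene [ 1.2  -0.49  1.12]
stand 0.7 [0.346 0.045 0.001] [276. 173.]
stand 0.57 [0.558 0.023 0.   ] [314. 220.]
stand_seat 0.79 [0.346 0.046 0.046] [275. 163.]
stand_seat 0.69 [0.555 0.023 0.045] [313. 209.]
barrel 0.72 [ 0.4   -0.252 -0.001] [202. 236.]
barrel 0.64 [0.771 0.038 0.001] [370. 266.]
barrel_rim 0.67 [ 0.392 -0.255  0.089] [193. 216.]
barrel_rim 0.62 [ 0.401  0.239 -0.003] [335. 154.]
plunger 0.88 [ 0.598  0.249 -0.001] [381. 189.]
plunger_grip 0.77 [0.508 0.339 0.107] [385. 133.]
plunger_grip 0.76 [0.595 0.249 0.11 ] [384. 163.]
plunger_stop 0.89 [0.509 0.337 0.072] [383. 142.]
plunger_stop 0.88 [0.598 0.256 0.079] [385. 170.]
small_plunger 0.91 [ 0.597 -0.238  0.003] [246. 280.]
glaze_jar 0.63 [ 0.402  0.238 -0.006] [335. 155.]
tool_pot 0.68 [ 0.77   0.186 -0.001] [408. 236.]
clay_mug 0.74 [0.77  0.037 0.001] [369. 266.]
clay_bowl 0.76 [ 0.771 -0.236  0.   ] [288. 328.]
rib 0.73 [ 0.777 -0.102 -0.003] [331. 299.]
rib 0.46 [ 0.77  -0.24  -0.001] [287. 329.]
side [ 0.29 -1.    0.79]
stand 0.68 [ 0.347  0.048 -0.002] [239. 250.]
stand 0.67 [ 0.558  0.019 -0.004] [322. 243.
[... 314 characters left out ...]
25  0.   ] [314. 194.]
plunger 0.68 [0.506 0.338 0.005] [277. 183.]
plunger_grip 0.81 [0.505 0.339 0.108] [275. 153.]
plunger_grip 0.61 [0.598 0.246 0.107] [313. 162.]
plunger_stop 0.86 [0.506 0.337 0.077] [276. 162.]
plunger_stop 0.72 [ 0.779 -0.101 -0.003] [421. 255.]
plunger_stop 0.57 [0.595 0.256 0.073] [312. 171.]
small_plunger 0.69 [ 0.601 -0.237 -0.   ] [373. 306.]
glaze_jar 0.84 [ 0.405  0.241 -0.001] [250. 206.]
clay_mug 0.63 [ 0.772  0.039 -0.002] [397. 224.]
clay_mug 0.47 [0.768 0.184 0.002] [376. 196.]
clay_bowl 0.84 [ 0.773 -0.24   0.001] [445. 291.]
rib 0.9 [ 0.779 -0.101  0.   ] [421. 254.]
rib 0.63 [ 0.598 -0.236  0.004] [371. 305.]
rib 0.49 [ 0.77   0.038 -0.005] [396. 225.]
```

View pics/scene1.png

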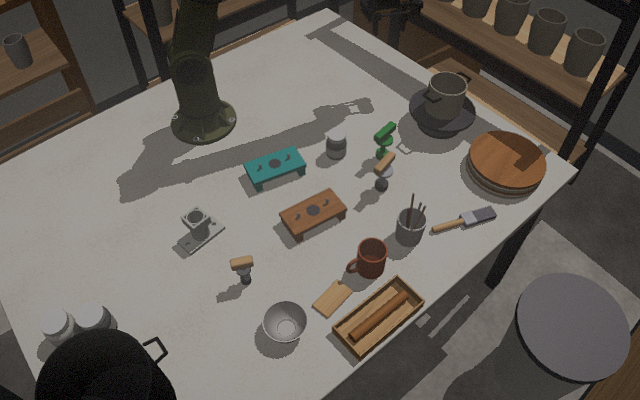

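View pics/side1.png

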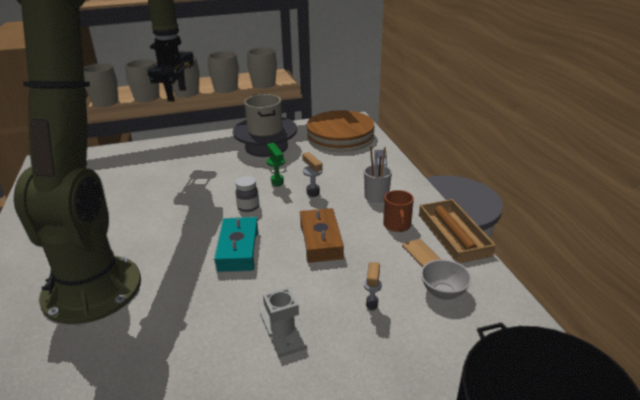

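The scene picture shows the barrel at (195,225), the wooden stand at (313,212) and the turquoise look-alike at (275,166). There are three plunger-like things:
- (384,170): wooden bar, large.
- (386,138): green, so excluded.
- (242,268): wooden bar, smaller disc, so it is the small plunger.

The one at (384,170) fits the description. I'll confirm it in an enlarged crop and get the yaws from there too.

Run:
```python
from h import *
a=cv2.imread('pics/scene1.png');b=cv2.imread('pics/side1.png')
def cr(im,u,v,w=66,h=50,f=6): return cv2.resize(im[v-h//2:v+h//2,u-w//2:u+w//2],(w*f,h*f),interpolation=cv2.INTER_CUBIC)
im=np.vstack([np.hstack([cr(a,380,165),cr(a,244,268)]),np.hstack([cr(a,202,228),cr(a,313,213,66,50)])])
cv2.imwrite('pics/crop1.png',im)
```

```text
(no output)
```

View pics/crop1.png

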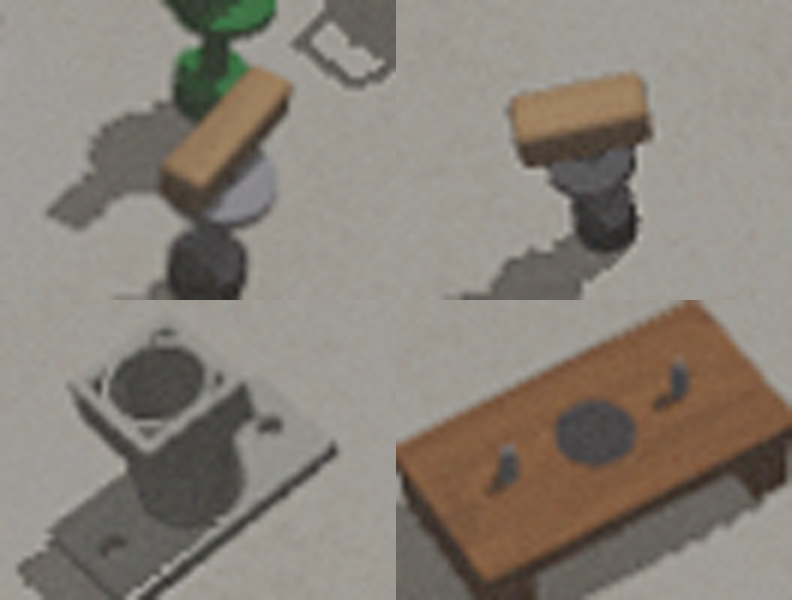

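The crop confirms it. The bar at top left (384,160) is the large plunger with the wide disc, top right is the small one, and the green one is separate. Next I'll get the yaws from the marked edges.

Run:
```python
from h import *
d=snap('scene')
def P(pts,u,v,z): 
    p=np.array(pts,float)/6+[u-33-.5,v-25-.5]; return unproj(d,p,z)[:,:2]
def pr(n,p):
    D=p[1]-p[0]; print(n,p.round(3).tolist(),'len',np.linalg.norm(D).round(3),'ang',np.degrees(np.arctan2(D[1],D[0])).round(1))
st=P([(109,190),(279,95)],313,213,.045);pr('pins',st);print(st.mean(0))
pr('stand edge',P([(90,285),(396,125)],313,213,.045))
co=P([(70,85),(150,150),(250,85)],202,228,.09);pr('collar a',co[:2]);pr('collar b',co[1:]);print((co[0]+co[2])/2)
pr('plate edge',P([(140,298),(335,150)],202,228,.01))
t=P([(163,172),(213,188),(290,88),(250,68)],380,165,.121)
pr('bar long',t[[1,2]]);pr('bar long2',t[[0,3]]);pr('short',t[:2]);print(t.mean(0))
s=status.sense();print(Rotation.from_quat(np.array(s['eef_rot'])[[1,2,3,0]]).as_matrix().round(3),s['time'])
```

```text
pins [[0.554, -0.031], [0.562, 0.064]] len 0.095 ang 85.1
[0.55770543 0.01662464]
stand edge [[0.589, -0.07], [0.61, 0.094]] len 0.165 ang 82.7
collar a [[0.373, -0.284], [0.427, -0.274]] len 0.054 ang 9.9
collar b [[0.427, -0.274], [0.425, -0.222]] len 0.053 ang 91.8
[ 0.39925889 -0.25276492]
plate edge [[0.435, -0.304], [0.423, -0.191]] len 0.114 ang 95.8
bar long [[0.62, 0.216], [0.598, 0.288]] len 0.076 ang 106.7
bar long2 [[0.598, 0.205], [0.576, 0.283]] len 0.081 ang 105.3
short [[0.598, 0.205], [0.62, 0.216]] len 0.024 ang 26.1
[0.59797273 0.24818204]
[[-0.922  0.387  0.   ]
 [ 0.387  0.922  0.   ]
 [-0.     0.    -1.   ]] 1.55
```

Yaws: stand about -6°, barrel about +5.5°, plunger bar about 106° (yaw +16°). I'll move above the stand with the jaws along its x and look with the wrist camera.

```bash
python3 -m inch '[{"grip":-1,"translation":[0,0,-0.3],"turn":10.4},{"grip":-1,"translation":[0,0,-0.3],"turn":10.4},{"grip":-1,"translation":[0,0,-0.3],"turn":10.4},{"grip":-1,"translation":[0,0,-0.3],"turn":10.4},{"grip":-1,"translation":[0,0,-0.3],"turn":10.4},{"grip":-1,"translation":[0,0,-0.3],"turn":10.4},{"grip":-1,"translation":[0,0,-0.3],"turn":10.4}]' 20
python3 -m inch '[{"grip":-1,"translation":[-3.9,2.58,0],"turn":0},{"grip":-1,"translation":[-3.9,2.58,0],"turn":0},{"grip":-1,"translation":[-3.9,2.58,0],"turn":0},{"grip":-1,"translation":[-3.9,2.58,0],"turn":0},{"grip":-1,"translation":[-3.9,2.58,0],"turn":0},{"grip":-1,"translation":[-3.9,2.58,0],"turn":0},{"grip":-1,"translation":[-3.9,2.58,0],"turn":0},{"grip":-1,"translation":[-3.9,2.58,0],"turn":0},{"grip":-1,"translation":[-3.9,2.58,0],"turn":0},{"grip":-1,"translation":[-3.9,2.58,0],"turn":0},{"grip":-1,"translation":[-3.9,2.58,0],"turn":0},{"grip":-1,"translation":[-3.9,2.58,0],"turn":0},{"grip":-1,"translation":[-3.9,2.58,0],"turn":0},{"grip":-1,"translation":[-3.9,2.58,0],"turn":0},{"grip":-1,"translation":[0,0,0],"turn":0},{"grip":-1,"translation":[0,0,0],"turn":0}]'
cat >> h.py <<'E'
def tool():
    s=status.sense();q=np.array(s['eef_rot']);M=Rotation.from_quat(q[[1,2,3,0]]).as_matrix()
    return s,np.array(s['tcp_pos']),M
E
python3 - <<'E'
from h import *
s,p,M=tool();print(s['time'],p.round(4),M.round(3).tolist())
d=snap('wrist','w1.png');print(np.round(d['eye'],3))
for q in ['stand','stand_seat']:
    for r in models.landmark_of('wrist',q)[:2]: print(q,round(r['score'],2),np.round(r['xyz'],4),proj(d,r['xyz']).round())
E
```

```text
time: 2.42
tcp_pos: [0.2512, 0.5995, 0.2657]
eef_rot: [-0.0, 0.742, 0.67, 0.0]
wrist_force: [0.4, -0.1, -0.7]
width: 0.0874
grip_force: 0.0
time: 4.42
tcp_pos: [0.5579, 0.0219, 0.2655]
eef_rot: [-0.0, 0.74, 0.672, 0.0]
wrist_force: [-0.8, 0.3, 0.6]
width: 0.087
grip_force: 0.0
4.425 [0.5579 0.0219 0.2655] [[0.096, 0.995, -0.0], [0.995, -0.096, 0.001], [0.001, -0.0, -1.0]]
[0.566 0.098 0.407]
stand 0.88 [0.5572 0.0247 0.0014] [[318. 171.]]
stand 0.57 [0.3498 0.0477 0.0009] [[164. 169.]]
stand_seat 0.81 [0.5581 0.0198 0.0424] [[319. 181.]]
stand_seat 0.77 [0.3464 0.0456 0.0461] [[144. 177.]]
```

View pics/w1.png

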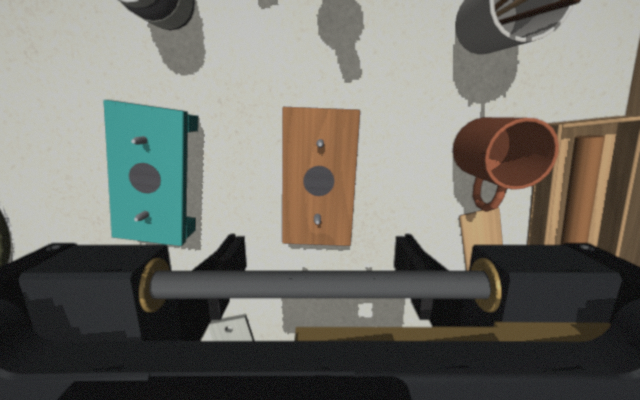

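The wrist view shows the wooden stand with its die disc at (319,181) and pins at (320,146) and (318,220). I'll fit the disc and the wood outline.

Run:
```python
from h import *
d=snap('wrist');im=d['frame']
hsv=cv2.cvtColor(im,cv2.COLOR_RGB2HSV)
roi=np.zeros(im.shape[:2],bool);roi[95:255,268:372]=1
m=((hsv[...,1]>85)&(hsv[...,0]<20)&roi).astype(np.uint8)
m=cv2.morphologyEx(m,cv2.MORPH_OPEN,np.ones((3,3)))
c=max(cv2.findContours(m,cv2.RETR_EXTERNAL,cv2.CHAIN_APPROX_NONE)[0],key=cv2.contourArea)
w=unproj(d,c.reshape(-1,2),.045)[:,:2]
r=cv2.minAreaRect((w*1000).astype(np.float32));print('rect',r)
dk=((hsv[...,1]<85)&(im.max(2)<110)).astype(np.uint8);dk[:162]=0;dk[200:]=0;dk[:,:298]=0;dk[:,342:]=0
c=max(cv2.findContours(dk,cv2.RETR_EXTERNAL,cv2.CHAIN_APPROX_NONE)[0],key=cv2.contourArea)
e=unproj(d,c.reshape(-1,2),.045)[:,:2];print('disc',cv2.minEnclosingCircle((e*1000).astype(np.float32)),cv2.fitEllipse((e*1000).astype(np.float32)))
# pin tops: bright spots z=.066
cr=im[130:235,300:340];cv2.imwrite('pics/w1c.png',cv2.resize(cr[:,:,::-1],None,fx=5.5,fy=5.5,interpolation=cv2.INTER_CUBIC))
yaw=np.radians(-5.6)
for yw in (-4,-5,-6,-7):
    a=np.radians(yw);ux=np.array([-np.sin(a),np.cos(a)])
    print(yw,[proj(d,[*(np.array([.5575,.021])+s*.046*ux),z]).round(1).tolist()[0] for s in(1,-1) for z in(.045,.066)])
```

```text
rect ((557.2838745117188, 21.2938232421875), (168.85272216796875, 87.77397155761719), 82.5158920288086)
disc ((557.08447265625, 20.793745040893555), 18.814598083496094) ((556.9563598632812, 20.944284439086914), (36.3260498046875, 36.41832733154297), 97.72119903564453)
-4 [[318.0, 143.3], [317.8, 145.0], [319.9, 217.0], [319.9, 222.7]]
-5 [[318.6, 143.3], [318.6, 145.0], [319.3, 217.1], [319.2, 222.7]]
-6 [[319.3, 143.3], [319.3, 145.0], [318.6, 217.1], [318.6, 222.7]]
-7 [[320.0, 143.3], [320.0, 145.0], [318.0, 217.0], [317.9, 222.7]]
```

View pics/w1c.png

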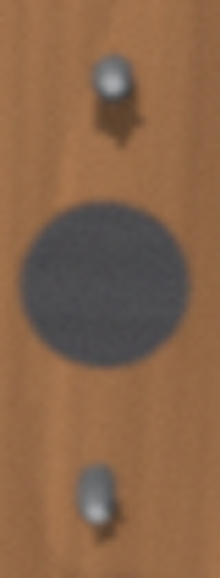

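Stand: centre (0.5572, 0.0210), yaw -7.5°. Wood outline and pins agree, and the 169×88 mm fit is right. Next, the barrel.

```bash
python3 -m inch '[{"grip":-1,"translation":[0,0,0],"turn":-5.5},{"grip":-1,"translation":[0,0,0],"turn":-5.5},{"grip":-1,"translation":[-4.3,-3.1,0],"turn":0},{"grip":-1,"translation":[-4.3,-3.1,0],"turn":0},{"grip":-1,"translation":[-4.3,-3.1,0],"turn":0},{"grip":-1,"translation":[-4.3,-3.1,0],"turn":0},{"grip":-1,"translation":[-4.3,-3.1,0],"turn":0},{"grip":-1,"translation":[-4.3,-3.1,0],"turn":0},{"grip":-1,"translation":[0,0,0],"turn":0},{"grip":-1,"translation":[0,0,0],"turn":0}]'
python3 - <<'E'
from h import *
s,p,M=tool();print(s['time'],p.round(4),M.round(3).tolist())
d=snap('wrist');print(np.round(d['eye'],3))
for q in ['barrel','barrel_rim']:
    for r in models.landmark_of('wrist',q)[:2]: print(q,round(r['score'],2),np.round(r['xyz'],4),proj(d,r['xyz']).round())
u,v=map(int,proj(d,[.397,-.253,.07])[0]);print(u,v)
u0,v0=u-75,max(v-75,0);print(u0,v0)
cv2.imwrite('pics/w2c.png',cv2.resize(d['frame'][v0:v0+150,u0:u0+150,::-1],None,fx=4,fy=4,interpolation=cv2.INTER_CUBIC))
E
```

```text
time: 5.88
tcp_pos: [0.398, -0.2523, 0.2657]
eef_rot: [0.0, 0.672, 0.74, 0.001]
wrist_force: [0.5, 1.4, 0.8]
width: 0.0872
grip_force: 0.0
5.875 [ 0.398  -0.2523  0.2657] [[-0.096, 0.995, 0.001], [0.995, 0.096, 0.001], [0.001, 0.001, -1.0]]
[ 0.392 -0.177  0.407]
barrel 0.61 [ 0.3991 -0.2481 -0.0007] [[320. 170.]]
barrel_rim 0.79 [ 0.4    -0.2553  0.0913] [[320. 192.]]
317 184
242 109
```

View pics/w2c.png

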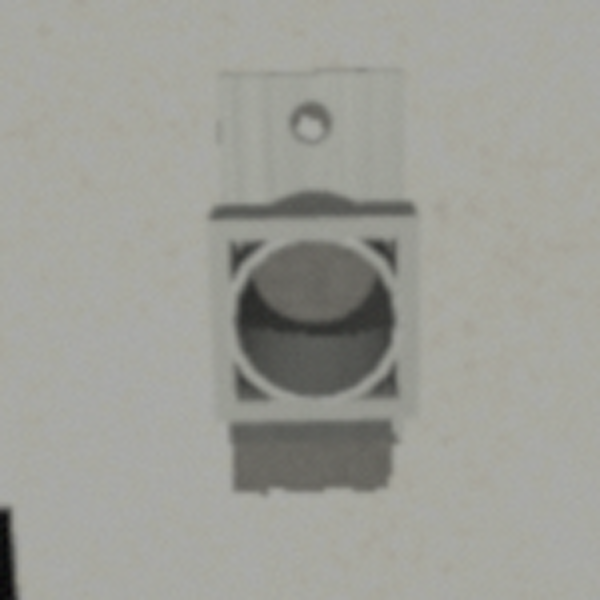

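The crop shows the barrel nearly aligned with the jaws: rim centre at (320.5,188), one plate hole at (319.4,139).

Run:
```python
from h import *
s,p,M=tool();d=snap('wrist')
f=lambda x,y,z: unproj(d,[[242+x/4-.5,109+y/4-.5]],z)[0]
c=f(316,318,.09);h=f(311,122,.01)
print('rim',c,'hole',h,'dist',np.linalg.norm((h-c)[:2]),'ang',np.degrees(np.arctan2(*(h-c)[[1,0]])))
a,b=f(210,217,.09),f(415,214,.09);D=b-a;print('collar edge',np.linalg.norm(D),np.degrees(np.arctan2(D[1],D[0])))
a,b=f(219,72,.01),f(404,68,.01);D=b-a;print('plate edge',np.linalg.norm(D),np.degrees(np.arctan2(D[1],D[0])))
print('tool move cm',(M.T@(c-p)*100).round(2), 'tooly',np.degrees(np.arctan2(M[1,1],M[0,1])))
```

```text
rim [ 0.39998567 -0.25138019  0.09      ] hole [ 0.39401473 -0.20593804  0.01      ] dist 0.04583275794083961 ang 97.48558237229224
collar edge 0.05396711105302944 6.444340619710415
plate edge 0.05897850402896264 6.799118249420463
tool move cm [ 0.03  0.17 17.55] tooly 5.643474396021044
```

```bash
python3 -m inch '[{"grip":-1,"translation":[0,0.17,4],"turn":-1.3},{"grip":-1,"translation":[0,0,5],"turn":0},{"grip":-1,"translation":[0,0,4],"turn":0},{"grip":-1,"translation":[0,0,3],"turn":0},{"grip":-1,"translation":[0,0,2],"turn":0},{"grip":-1,"translation":[0,0,0.75],"turn":0},{"grip":-1,"translation":[0,0,0],"turn":0},{"grip":1,"translation":[0,0,0],"turn":0},{"grip":1,"translation":[0,0,0],"turn":0},{"grip":1,"translation":[0,0,0],"turn":0},{"grip":1,"translation":[0,0,0],"turn":0},{"grip":1,"translation":[0,0,0],"turn":0},{"grip":1,"translation":[0,0,0],"turn":0}]' 35
```

```text
time: 7.7
tcp_pos: [0.3993, -0.2532, 0.0783]
eef_rot: [0.0, 0.664, 0.748, 0.0]
wrist_force: [-1.9, 1.3, 3.9]
width: 0.0557
grip_force: 35.0
```

```bash
python3 -m inch '[{"grip":1,"translation":[0,0,-1],"turn":0},{"grip":1,"translation":[0,0,-3],"turn":0},{"grip":1,"translation":[0,0,-4],"turn":0},{"grip":1,"translation":[0,0,-2],"turn":0},{"grip":1,"translation":[0,0,0],"turn":7.15},{"grip":1,"translation":[0,0,0],"turn":7.15},{"grip":1,"translation":[2.6,1.0,0],"turn":0},{"grip":1,"translation":[4.5,1.9,0],"turn":0},{"grip":1,"translation":[4.9,2.05,0],"turn":0},{"grip":1,"translation":[4.9,2.05,0],"turn":0},{"grip":1,"translation":[4.9,2.05,0],"turn":0},{"grip":1,"translation":[4.5,1.9,0],"turn":0},{"grip":1,"translation":[2.6,1.1,0],"turn":0},{"grip":1,"translation":[0,0,0],"turn":0},{"grip":1,"translation":[0,0,0],"turn":0},{"grip":1,"translation":[0,0,0],"turn":0}]'
python3 - <<'E'
from h import *
s,p,M=tool();print(s['time'],p.round(4),M.round(4).tolist(),'tooly',np.degrees(np.arctan2(M[1,1],M[0,1])))
d=snap('wrist')
for q in ['barrel_rim','stand_seat']:
    for r in models.landmark_of('wrist',q)[:2]: print(q,round(r['score'],2),np.round(r['xyz'],4),proj(d,r['xyz']).round())
t=np.array([.5572,.0210,0]);print('to go (tool cm)',(M.T@(t-p)*100).round(2))
cv2.imwrite('pics/w3.png',cv2.resize(d['frame'][60:310,190:450,::-1],None,fx=3,fy=2.4*1.0))
E
```

```text
time: 9.7
tcp_pos: [0.5561, 0.0156, 0.1782]
eef_rot: [0.0, 0.753, 0.658, -0.0]
wrist_force: [-0.6, 0.3, -3.8]
width: 0.0559
grip_force: 35.0
9.7 [0.5561 0.0156 0.1782] [[0.1339, 0.991, -0.0002], [0.991, -0.1339, -0.0002], [-0.0002, -0.0001, -1.0]] tooly -7.697566737492864
barrel_rim 0.86 [0.5574 0.0162 0.1869] [[320. 275.]]
stand_seat 0.77 [0.3477 0.0481 0.0477] [[ 91. 195.]]
to go (tool cm) [ 0.55  0.04 17.82]
```

View pics/w3.png

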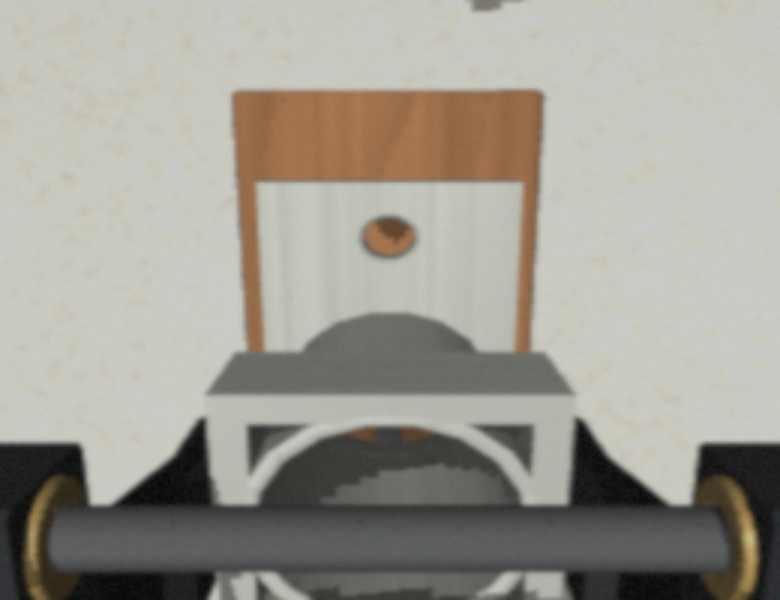

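The view shows the barrel held square to the stand: plate hole at (319.7,158), stand's far edge at v≈98. I'll compute the offset from the hole.

Run:
```python
from h import *
s,p,M=tool();d=snap('wrist')
f=lambda x,y,z: unproj(d,[[190+x/3-.3,60+y/2.4-.3]],z)[0]
zb=p[2]-.0783
h=f(389,236,zb+.010); ux=M[:,0]
bc=h-.046*ux; print('hole',h,'barrel c',bc,'rel tcp tool cm',(M.T@(bc-p)*100).round(2))
a,b=f(235,92,.045),f(542,92,.045);D=b-a;print('stand far edge',np.linalg.norm(D),np.degrees(np.arctan2(D[1],D[0])))
sc=(a+b)/2-.085*ux;print('stand c from edge',sc)
a,b=f(256,182,zb+.01),f(523,182,zb+.01);D=b-a;print('plate edge',np.linalg.norm(D),np.degrees(np.arctan2(D[1],D[0])),'c',(a+b)/2-.062*ux)
t=np.array([.5572,.0210,0])
for q in(t,sc): print('go cm',(M.T@(q-bc)*100).round(2))
```

```text
hole [0.56344626 0.06354677 0.10996064] barrel c [0.55734244 0.01795353 0.10994486] rel tcp tool cm [0.15 0.08 6.83]
stand far edge 0.088066900204023 -7.6754401742946206
stand c from edge [0.55762618 0.02156481 0.04497084]
plate edge 0.06052523386194303 -7.673067988716353 c [0.55737349 0.01720609 0.10993937]
go cm [ 0.3  -0.06 10.99]
go cm [ 0.36 -0.02  6.5 ]
```

```bash
python3 -m inch '[{"grip":1,"translation":[0.35,-0.03,0],"turn":0},{"grip":1,"translation":[0,0,1.2],"turn":0},{"grip":1,"translation":[0,0,1.2],"turn":0},{"grip":1,"translation":[0,0,0.6],"turn":0},{"grip":1,"translation":[0,0,0],"turn":0},{"grip":1,"translation":[0,0,0],"turn":0}]'
python3 - <<'E'
from h import *
s,p,M=tool();print(s['time'],p.round(4),s['wrist_force'])
t=np.array([.5574,.0213,0]);c=p+.0013*M[:,0];print('to go',(M.T@(t-c)*100).round(2))
E
```

```text
time: 10.65
tcp_pos: [0.5569, 0.021, 0.1482]
eef_rot: [0.0, 0.752, 0.659, 0.0]
wrist_force: [0.3, 0.8, -3.1]
width: 0.0557
grip_force: 35.0
10.65 [0.5569 0.021  0.1482] [ 0.3322214   0.80755439 -3.08948518]
to go [-0.09  0.03 14.82]
```

```bash
python3 -m inch '[{"grip":1,"translation":[-0.08,0.03,0],"turn":0},{"grip":1,"translation":[0,0,0.3],"turn":0},{"grip":1,"translation":[0,0,0.3],"turn":0},{"grip":1,"translation":[0,0,0.3],"turn":0},{"grip":1,"translation":[0,0,0.3],"turn":0},{"grip":1,"translation":[0,0,0],"turn":0}]'
```

```text
time: 11.4
tcp_pos: [0.5567, 0.0202, 0.1357]
eef_rot: [-0.0, 0.752, 0.659, -0.0]
wrist_force: [0.0, -0.3, -3.5]
width: 0.0555
grip_force: 35.0
```

```bash
python3 -m inch '[{"grip":1,"translation":[0,0,0.25],"turn":0},{"grip":1,"translation":[0,0,0.25],"turn":0},{"grip":1,"translation":[0,0,0.25],"turn":0},{"grip":1,"translation":[0,0,0.2],"turn":0},{"grip":1,"translation":[0,0,0],"turn":0}]'
python3 -m inch '[{"grip":1,"translation":[0,0,0.1],"turn":0},{"grip":1,"translation":[0,0,0.1],"turn":0},{"grip":1,"translation":[0,0,0.1],"turn":0},{"grip":1,"translation":[0,0,0],"turn":0}]'
```

```text
time: 12.02
tcp_pos: [0.5568, 0.0202, 0.1264]
eef_rot: [-0.0, 0.752, 0.659, -0.0]
wrist_force: [-0.6, -0.2, -3.3]
width: 0.0556
grip_force: 35.0
time: 12.52
tcp_pos: [0.5569, 0.0202, 0.1235]
eef_rot: [-0.0, 0.752, 0.659, -0.0]
wrist_force: [-0.2, 0.1, -3.2]
width: 0.0556
grip_force: 35.0
```

```bash
python3 -m inch '[{"grip":1,"translation":[0,0,0.05],"turn":0},{"grip":1,"translation":[0,0,0.05],"turn":0},{"grip":1,"translation":[0,0,0],"turn":0}]'
```

```text
time: 12.9
tcp_pos: [0.557, 0.0202, 0.1233]
eef_rot: [-0.0, 0.752, 0.659, 0.0]
wrist_force: [-3.7, -0.6, 5.9]
width: 0.0558
grip_force: 35.0
```

Contact at exactly the seat height (0.0783 + 0.045). I'll release, lift and go above the plunger.

```bash
python3 -m inch '[{"grip":0.2,"translation":[0,0,0],"turn":0},{"grip":-1,"translation":[0,0,0],"turn":0},{"grip":-1,"translation":[0,0,0],"turn":0},{"grip":-1,"translation":[0,0,0],"turn":0},{"grip":-1,"translation":[0,0,0],"turn":0},{"grip":-1,"translation":[0,0,-1],"turn":0},{"grip":-1,"translation":[0,0,-3],"turn":0},{"grip":-1,"translation":[0,0,-5],"turn":0},{"grip":-1,"translation":[0,0,-5],"turn":0},{"grip":-1,"translation":[0,0,-1],"turn":0},{"grip":-1,"translation":[0,0,0],"turn":0},{"grip":-1,"translation":[0,0,0],"turn":0}]'
python3 - <<'E'
from h import *
s,p,M=tool();print(s['time'],p.round(4),M.round(4).tolist())
d=snap('wrist')
for r in models.landmark_of('wrist','barrel_rim')[:2]: print(round(r['score'],2),np.round(r['xyz'],4),proj(d,r['xyz']).round())
cv2.imwrite('pics/w4.png',cv2.resize(d['frame'][100:250,230:410,::-1],None,fx=4,fy=4,interpolation=cv2.INTER_CUBIC))
E
```

```text
time: 14.4
tcp_pos: [0.556, 0.0203, 0.271]
eef_rot: [-0.001, 0.752, 0.659, -0.001]
wrist_force: [-0.7, -0.5, -0.1]
width: 0.0871
grip_force: 0.0
14.4 [0.556  0.0203 0.271 ] [[0.1311, 0.9914, -0.0026], [0.9914, -0.1311, -0.0005], [-0.0008, -0.0025, -1.0]]
0.88 [0.5594 0.0188 0.1341] [[323. 199.]]
```

View pics/w4.png

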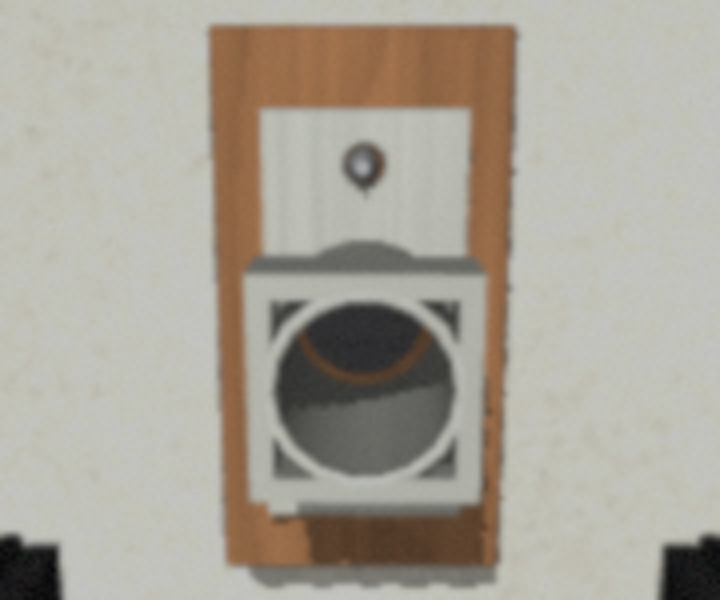

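```bash
python3 -m inch '[{"grip":-1,"translation":[0,0,-0.5],"turn":-7.9},{"grip":-1,"translation":[0,0,-0.5],"turn":-7.9},{"grip":-1,"translation":[0,0,0],"turn":-7.9},{"grip":-1,"translation":[4.2,2.05,0],"turn":0},{"grip":-1,"translation":[4.2,2.05,0],"turn":0},{"grip":-1,"translation":[4.2,2.05,0],"turn":0},{"grip":-1,"translation":[4.2,2.05,0],"turn":0},{"grip":-1,"translation":[4.2,2.05,0],"turn":0},{"grip":-1,"translation":[0,0,0],"turn":0},{"grip":-1,"translation":[0,0,0],"turn":0}]'
python3 - <<'E'
from h import *
s,p,M=tool();print(s['time'],p.round(4),M.round(4).tolist())
d=snap('wrist')
for q in ['plunger_grip','plunger']:
  for r in models.landmark_of('wrist',q)[:2]: print(q,round(r['score'],2),np.round(r['xyz'],4),proj(d,r['xyz']).round())
cv2.imwrite('pics/w5.png',cv2.resize(d['frame'][110:260,230:410,::-1],None,fx=4,fy=4,interpolation=cv2.INTER_CUBIC))
E
```

```text
time: 15.75
tcp_pos: [0.5967, 0.2494, 0.2814]
eef_rot: [0.0, 0.601, 0.799, -0.001]
wrist_force: [-0.2, -0.7, 0.6]
width: 0.0873
grip_force: 0.0
15.75 [0.5967 0.2494 0.2814] [[-0.2779, 0.9606, -0.0014], [0.9606, 0.2779, -0.0022], [-0.0017, -0.002, -1.0]]
plunger_grip 0.8 [0.5972 0.2504 0.1095] [[320. 188.]]
plunger_grip 0.68 [0.5044 0.3373 0.1081] [[253.  78.]]
plunger 0.91 [0.5083 0.3393 0.0021] [[274.  86.]]
plunger 0.9 [0.5975 0.2491 0.0043] [[320. 171.]]
```

View pics/w5.png

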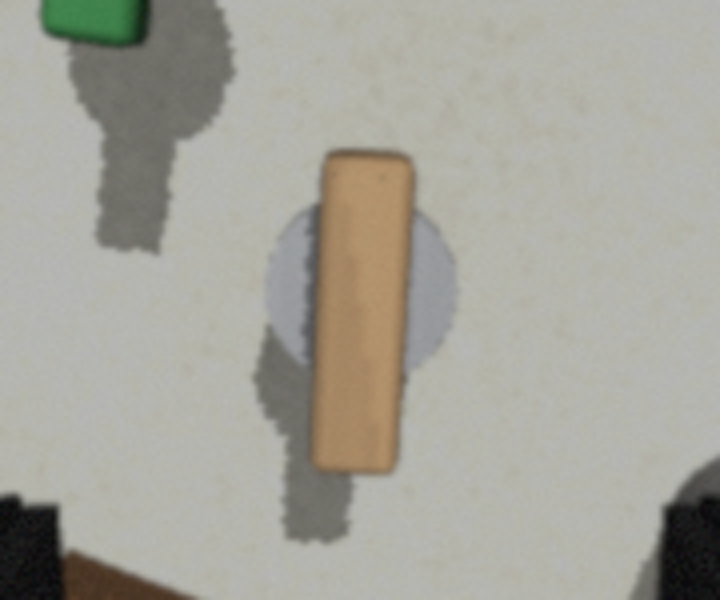

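The barrel is seated, with the far pin through its hole at (320.5,141). This is the large plunger: bar centre at (320,188), grey disc wider than the bar, and the green one at upper left.

Run:
```python
from h import *
s,p,M=tool();d=snap('wrist')
f=lambda x,y,z: unproj(d,[[230+x/4-.4,110+y/4-.4]],z)[0]
q=np.array([f(*c,.121) for c in [(325,155),(411,157),(396,473),(312,470)]])
D=(q[0]+q[1]-q[2]-q[3])/2;w=(q[1]+q[2]-q[0]-q[3])/2
print('len',np.linalg.norm(D),'wid',np.linalg.norm(w),'ang',np.degrees(np.arctan2(D[1],D[0])),'toolx',np.degrees(np.arctan2(M[1,0],M[0,0])))
c=q.mean(0);print('c',c,'go',(M.T@(c-p)*100).round(2))
# disc: centre x crop 361 at z=.083 (edges 266,457; radius 28)
a,b=f(266,287,.083),f(457,287,.083);print('disc',np.linalg.norm(b-a),(a+b)/2)
# camera in tool frame -> rim at earlier pose
Rc=M.T@rot(d);tc=M.T@(np.array(d['eye'])-p)
M4=np.array([[.1311,.9914,-.0026],[.9914,-.1311,-.0005],[-.0008,-.0025,-1]]);p4=np.array([.556,.0203,.271])
d4=dict(d,rotation=M4@Rc,eye=p4+M4@tc);print('rim',unproj(d4,[[320.9,197.1]],.135))
```

```text
len 0.08374588811936529 wid 0.02194887595379411 ang 103.49674947771867 toolx 106.01087133131679
c [0.59748248 0.25033262 0.121     ] go [ 0.18  0.08 16.16]
disc 0.0550753267939354 [0.59756282 0.25077286 0.083     ]
rim [[0.55761808 0.02063963 0.135     ]]
```

```bash
python3 -m inch '[{"grip":-1,"translation":[0.12,0.08,3],"turn":2.5},{"grip":-1,"translation":[0,0,5],"turn":0},{"grip":-1,"translation":[0,0,4],"turn":0},{"grip":-1,"translation":[0,0,2.8],"turn":0},{"grip":-1,"translation":[0,0,1.5],"turn":0},{"grip":-1,"translation":[0,0,0.5],"turn":0},{"grip":-1,"translation":[0,0,0],"turn":0},{"grip":1,"translation":[0,0,0],"turn":0},{"grip":1,"translation":[0,0,0],"turn":0},{"grip":1,"translation":[0,0,0],"turn":0},{"grip":1,"translation":[0,0,0],"turn":0},{"grip":1,"translation":[0,0,0],"turn":0},{"grip":1,"translation":[0,0,0],"turn":0},{"grip":1,"translation":[0,0,0],"turn":0}]' 35
```

```text
time: 17.7
tcp_pos: [0.5973, 0.2518, 0.1145]
eef_rot: [-0.0, 0.618, 0.786, -0.0]
wrist_force: [0.3, -0.9, 0.9]
width: 0.0248
grip_force: 0.2
```

```bash
python3 -m inch '[{"grip":1,"translation":[0,0,0],"turn":0},{"grip":1,"translation":[0,0,0],"turn":0},{"grip":1,"translation":[0,0,-0.5],"turn":0},{"grip":1,"translation":[0,0,-2],"turn":0},{"grip":1,"translation":[0,0,-4],"turn":0},{"grip":1,"translation":[0,0,-5],"turn":0},{"grip":1,"translation":[0,0,-4],"turn":0},{"grip":1,"translation":[0,0,-1.5],"turn":0},{"grip":1,"translation":[0,0,0],"turn":0},{"grip":1,"translation":[0,0,0],"turn":0}]'
python3 - <<'E'
from h import *
s,p,M=tool();print(s['time'],p.round(4),M.round(4).tolist())
d=snap('wrist')
for q in ['plunger_grip','plunger_stop','plunger']:
  for r in models.landmark_of('wrist',q)[:2]: print(q,round(r['score'],2),np.round(r['xyz'],4),proj(d,r['xyz']).round(),(M.T@(np.array(r['xyz'])-p)*100).round(2))
t=np.array([.5573,.0212,0]);print('to go in tool cm',(M.T@(t-p)*100).round(2))
u,v=proj(d,p)[0];print(u,v)
E
```

```text
time: 18.95
tcp_pos: [0.5964, 0.2516, 0.2825]
eef_rot: [-0.001, 0.618, 0.786, -0.002]
wrist_force: [-0.3, 1.1, -3.2]
width: 0.0236
grip_force: 34.9
18.95 [0.5964 0.2516 0.2825] [[-0.2363, 0.9717, -0.003], [0.9717, 0.2363, -0.0015], [-0.0007, -0.0033, -1.0]]
plunger_grip 0.92 [0.504  0.3385 0.1084] [[248.  82.]] [10.64 -6.87 17.42]
plunger_grip 0.58 [0.5988 0.2507 0.2759] [[322. 263.]] [-0.14  0.21  0.66]
plunger_stop 0.71 [0.5047 0.3453 0.0744] [[257.  79.]] [11.28 -6.63 20.82]
plunger 0.97 [5.079e-01 3.401e-01 1.000e-04] [[270.  90.]] [10.71 -6.42 28.25]
plunger 0.75 [0.5972 0.2485 0.1728] [[319. 209.]] [-0.31  0.04 10.97]
to go in tool cm [-21.45  -9.15  28.29]
318.0303003481066 266.71974947536864
```

```bash
python3 -m inch '[{"grip":1,"translation":[-2,-0.86,0],"turn":0},{"grip":1,"translation":[-4,-1.72,0],"turn":0},{"grip":1,"translation":[-4.7,-2.04,0],"turn":0},{"grip":1,"translation":[-4.7,-2.04,0],"turn":0},{"grip":1,"translation":[-4,-1.72,0],"turn":0},{"grip":1,"translation":[-2,-0.86,0],"turn":0},{"grip":1,"translation":[0,0,0],"turn":0},{"grip":1,"translation":[0,0,0],"turn":0},{"grip":1,"translation":[0,0,0],"turn":0}]'
python3 - <<'E'
from h import *
s,p,M=tool();print(s['time'],p.round(4),M.round(4).tolist())
d=snap('wrist');d2=snap('side');d3=snap('scene')
t=np.array([.5573,.0212,0]);print('to go in tool cm',(M.T@(t-p)*100+[.13,0,0]).round(2))
a=cv2.resize(d['frame'][150:310,240:400,::-1],(480,480),interpolation=cv2.INTER_CUBIC)
u,v=proj(d2,[.557,.02,.17])[0].astype(int);print('side',u,v)
b=cv2.resize(d2['frame'][v-40:v+60,u-33:u+33,::-1],(316,480),interpolation=cv2.INTER_CUBIC)
cv2.imwrite('pics/w6.png',np.hstack([a,b]))
E
```

```text
time: 20.27
tcp_pos: [0.5583, 0.0244, 0.2842]
eef_rot: [-0.0, 0.617, 0.787, -0.0]
wrist_force: [-0.1, 0.1, -2.0]
width: 0.0238
grip_force: 34.9
20.275 [0.5583 0.0244 0.2842] [[-0.2397, 0.9708, -0.0004], [0.9708, 0.2397, 0.0001], [0.0002, -0.0004, -1.0]]
to go in tool cm [-0.17 -0.16 28.42]
side 320 184
```

View pics/w6.png

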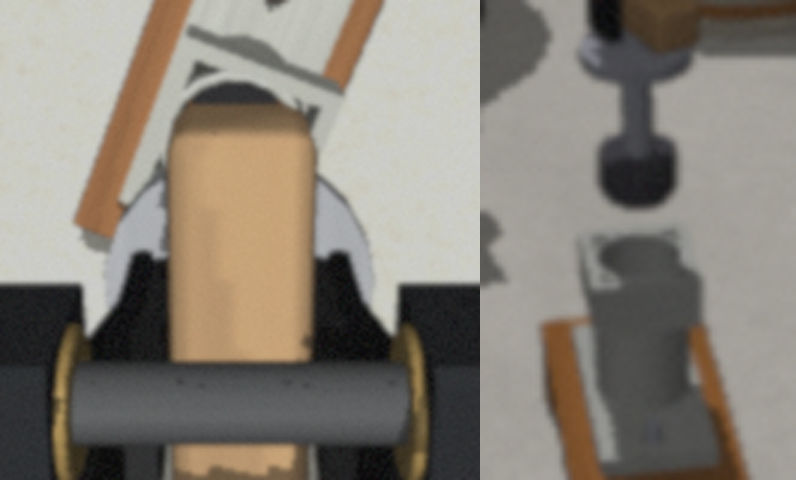

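The wrist crop shows the disc centred at u≈319.7 and the far bar edge at v≈194. The side crop shows the piston just above the bore and near its axis. I'll work out the offset along the tool's x.

Run:
```python
from h import *
s,p,M=tool();d=snap('wrist')
zt=p[2]+.0065
for y in (105,132):
    z=zt if y==132 else zt-.024
    e=unproj(d,[[240+241/3-.3,150+y/3-.3]],z)[0];print(y,e,(M.T@(e-.0425*M[:,0]-p)*100).round(2))
a,b=[unproj(d,[[240+x/3-.3,150+260/3-.3]],zt-.038)[0] for x in (105,373)];print('disc w',np.linalg.norm(b-a),(M.T@((a+b)/2-p)*100).round(2))
# side: piston bottom ellipse centre & rim centre
d2=snap('side')
g=lambda x,y,z: unproj(d2,[[320-33+x*66/316-.4,184-40+y*100/480-.4]],z)[0]
zb=p[2]-.1145
print('piston bottom',g(637-480,185,zb),'piston top',g(637-480,158,zb+.025),'rim',g(640-480,258,.135))
print(p)
```

```text
105 [0.54981011 0.06208152 0.26682206] [-0.28  0.11  1.75]
132 [0.54952346 0.06324589 0.29082206] [-0.16  0.11 -0.65]
disc w 0.05514425451585052 [0.39 0.07 3.15]
piston bottom [0.55795319 0.03107122 0.16982206] piston top [0.55409372 0.01509221 0.19482206] rim [0.55517006 0.01789792 0.135     ]
[0.55822943 0.02323646 0.28432206]
```

```bash
python3 -m inch '[{"grip":1,"translation":[-0.05,-0.15,0],"turn":0},{"grip":1,"translation":[0,0,1.2],"turn":0},{"grip":1,"translation":[0,0,1.2],"turn":0},{"grip":1,"translation":[0,0,0.5],"turn":0},{"grip":1,"translation":[0,0,0],"turn":0},{"grip":1,"translation":[0,0,0],"turn":0}]'
python3 - <<'E'
from h import *
P=[]
for i in range(4): P.append(tool()[1]); snap('wrist')
s,p,M=tool();p=np.mean(P,0);print(s['time'],p.round(4),np.std(P,0).round(4))
c=p-.0015*M[:,0];print('plunger',c.round(4),'go',(M.T@(np.array([.5570,.0212,0])-c)*100).round(2))
E
```

```text
time: 21.28
tcp_pos: [0.557, 0.0212, 0.2559]
eef_rot: [0.0, 0.618, 0.786, 0.0]
wrist_force: [0.2, 0.5, -1.7]
width: 0.0239
grip_force: 34.9
21.475 [0.557  0.0212 0.256 ] [0. 0. 0.]
plunger [0.5574 0.0198 0.256 ] go [ 1.50e-01 -2.00e-02  2.56e+01]
```

```bash
python3 -m inch '[{"grip":1,"translation":[0.15,0,0],"turn":0},{"grip":1,"translation":[0,0,0],"turn":0},{"grip":1,"translation":[0,0,0.2],"turn":0},{"grip":1,"translation":[0,0,0.2],"turn":0},{"grip":1,"translation":[0,0,0.2],"turn":0},{"grip":1,"translation":[0,0,0.2],"turn":0},{"grip":1,"translation":[0,0,0],"turn":0}]'
```

```text
time: 22.35
tcp_pos: [0.5563, 0.0227, 0.2473]
eef_rot: [-0.0, 0.618, 0.786, -0.0]
wrist_force: [1.2, 0.4, -3.0]
width: 0.0239
grip_force: 34.9
```

```bash
python3 -m inch '[{"grip":1,"translation":[0,0,0.2],"turn":0},{"grip":1,"translation":[0,0,0.2],"turn":0},{"grip":1,"translation":[0,0,0.2],"turn":0},{"grip":1,"translation":[0,0,0.2],"turn":0},{"grip":1,"translation":[0,0,0],"turn":0}]'
```

```text
time: 22.98
tcp_pos: [0.5564, 0.0227, 0.2394]
eef_rot: [-0.0, 0.618, 0.786, -0.0]
wrist_force: [-0.4, -0.9, -2.4]
width: 0.0241
grip_force: 34.9
```

```bash
python3 -m inch '[{"grip":1,"translation":[0,0,0.4],"turn":0},{"grip":1,"translation":[0,0,0.4],"turn":0},{"grip":1,"translation":[0,0,0.4],"turn":0},{"grip":1,"translation":[0,0,0.4],"turn":0},{"grip":1,"translation":[0,0,0.4],"turn":0},{"grip":1,"translation":[0,0,0.4],"turn":0},{"grip":1,"translation":[0,0,0],"turn":0}]'
python3 -m inch '[{"grip":1,"translation":[0,0,0.4],"turn":0},{"grip":1,"translation":[0,0,0.4],"turn":0},{"grip":1,"translation":[0,0,0.4],"turn":0},{"grip":1,"translation":[0,0,0.4],"turn":0},{"grip":1,"translation":[0,0,0.4],"turn":0},{"grip":1,"translation":[0,0,0.4],"turn":0},{"grip":1,"translation":[0,0,0.4],"turn":0},{"grip":1,"translation":[0,0,0.4],"turn":0},{"grip":1,"translation":[0,0,0.3],"turn":0},{"grip":1,"translation":[0,0,0],"turn":0}]'
```

```text
time: 23.85
tcp_pos: [0.5564, 0.0226, 0.2153]
eef_rot: [-0.0, 0.618, 0.786, -0.0]
wrist_force: [0.0, -0.1, -2.3]
width: 0.0238
grip_force: 34.9
time: 25.1
tcp_pos: [0.5564, 0.0226, 0.1804]
eef_rot: [-0.0, 0.618, 0.786, -0.0]
wrist_force: [0.4, -0.1, -2.8]
width: 0.0237
grip_force: 34.9
```

```bash
python3 -m inch '[{"grip":1,"translation":[0,0,0.15],"turn":0},{"grip":1,"translation":[0,0,0.15],"turn":0},{"grip":1,"translation":[0,0,0.1],"turn":0},{"grip":1,"translation":[0,0,0.1],"turn":0},{"grip":1,"translation":[0,0,0],"turn":0}]'
python3 -m inch '[{"grip":1,"translation":[0,0,0.05],"turn":0},{"grip":1,"translation":[0,0,0.05],"turn":0},{"grip":1,"translation":[0,0,0],"turn":0}]'
```

```text
time: 25.72
tcp_pos: [0.5564, 0.0227, 0.1755]
eef_rot: [-0.0, 0.618, 0.786, 0.0]
wrist_force: [-0.0, -1.7, -2.3]
width: 0.0239
grip_force: 34.9
time: 26.1
tcp_pos: [0.5564, 0.0227, 0.1746]
eef_rot: [0.0, 0.618, 0.786, 0.0]
wrist_force: [0.2, 0.1, -1.8]
width: 0.0238
grip_force: 34.9
```

```bash
python3 -m inch '[{"grip":1,"translation":[0,0,0.05],"turn":0},{"grip":1,"translation":[0,0,0],"turn":0}]'; python3 -m inch '[{"grip":1,"translation":[0,0,0.05],"turn":0},{"grip":1,"translation":[0,0,0],"turn":0}]'
```

```text
time: 26.35
tcp_pos: [0.5566, 0.0226, 0.1746]
eef_rot: [0.0, 0.618, 0.786, 0.0]
wrist_force: [-1.3, 0.0, 2.3]
width: 0.0239
grip_force: 34.9
time: 26.6
tcp_pos: [0.5569, 0.0226, 0.1745]
eef_rot: [0.0, 0.618, 0.786, 0.001]
wrist_force: [-2.5, -0.2, 4.5]
width: 0.0236
grip_force: 34.9
```

The disc is on the rim: contact at the expected height of 0.1745. I'll release, retreat and check.

```bash
python3 -m inch '[{"grip":0.4,"translation":[0,0,0],"turn":0},{"grip":0,"translation":[0,0,0],"turn":0},{"grip":-1,"translation":[0,0,0],"turn":0},{"grip":-1,"translation":[0,0,0],"turn":0},{"grip":-1,"translation":[0,0,0],"turn":0},{"grip":-1,"translation":[0,0,-1],"turn":0},{"grip":-1,"translation":[0,0,-3],"turn":0},{"grip":-1,"translation":[0,0,-4],"turn":0},{"grip":-1,"translation":[0,0,-4],"turn":0},{"grip":-1,"translation":[0,0,0],"turn":0},{"grip":-1,"translation":[0,0,0],"turn":0}]'
python3 - <<'E'
from h import *
d=snap('side');d2=snap('scene')
for r in models.landmark_of('side','plunger_stop')[:2]+models.landmark_of('scene','plunger_stop')[:2]+models.landmark_of('side','barrel_rim')[:2]: print(round(r['score'],2),np.round(r['xyz'],3))
cr=lambda d,u,v:cv2.resize(d['frame'][v-60:v+50,u-40:u+40,::-1],(400,550),interpolation=cv2.INTER_CUBIC)
cv2.imwrite('pics/fin.png',np.hstack([cr(d,320,205),cr(d2,313,195)]))
E
```

```text
time: 27.98
tcp_pos: [0.5562, 0.0227, 0.2935]
eef_rot: [-0.0, 0.618, 0.786, 0.0]
wrist_force: [-0.9, -0.4, -1.5]
width: 0.0871
grip_force: 0.0
0.78 [0.504 0.338 0.077]
0.55 [0.557 0.026 0.134]
0.89 [0.509 0.336 0.076]
0.67 [0.559 0.026 0.137]
0.8 [0.554 0.023 0.138]
```

View pics/fin.png

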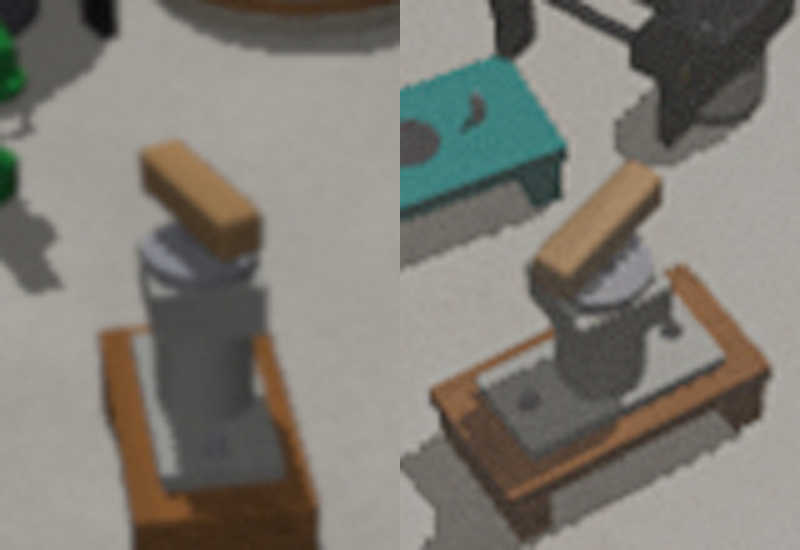

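Both views show the foot plate flat on the stand, pins in both holes, and the stop disc flat on the rim (side about (320,195), scene about (318,190)). The gripper is clear.

```bash
python3 -c "
from bench import manip
print(manip.close_job())"
```

```text
the job is handed in; nothing more can be done
None
```

The extruder is back together and handed in at about 28 s: the barrel sits flat on the wooden stand over both pins, and the larger plunger is fully down with its stop disc on the rim, both lowered gently, with nothing else on the table touched.

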